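Centre-punch a pool-table rail through the guide plate

TASK

Take the automatic centre punch out of the tool block, put its tip down the middle hole of the steel guide plate on the pool-table rail until it rests on the wood, and press gently straight down until its spring trips with a snap; ease off as soon as it snaps and never force it. Then stand it back in the socket it came from, let go, and leave the other two tools in the block where they are. Do not set the punch off anywhere but in that hole.

Things in the scene. Friction and masses are not known exactly. Their poses are not given: they have to be found in the camera images.
- punch: Automatic centre punch, loose, about 0.15 kg, 121 mm long: round steel barrel, 16 mm diameter, dark knurl rings (z 36 to 110 mm, lowest 2 mm tapered to 14.4 mm), wider flat dark cap 22 mm across on top, thin dark nose sticking out 36 mm below. Origin at the tip (nose out), z up the axis. It stands upright in one of the block's sockets on the barrel's lower end, tip 6 mm above the table.
- grip (a point): Point on the punch's axis, 82 mm above its tip with the nose out, where the barrel is best gripped from above.
- tip (a point): The point of the punch's nose; it goes in with the nose. Above 18 N between the punch and the rail, plate or plug counts as forcing it.
- rail: Fixed 280 mm length of wooden pool-table rail, 105 mm wide, 40 mm high, dark cushion strip on one long side, a white dot near each end. Fixed on its middle: a thick steel guide plate 60 x 100 mm, 28 mm thick, with three equal vertical 8.5 mm holes through to the wood, 32 mm apart in a row along the rail. Origin mid-underside on the table; y along the rail, x across (cushion at +x).
- mark (a point): The place to be marked: the axis of the guide plate's middle hole, at the rail's surface, 40 mm above the table and 28 mm below the plate's top. In this hole a wooden filler plug stands up from the rail by an unmeasured 0.5 to 18 mm: that is the wood the tip meets, to be found by feel.
- block: Fixed wooden tool block, 60 (x) by 165 (y) mm, 60 mm high, with three equal sockets 52 mm apart in a row along its y: each 18.5 mm in diameter and 18 mm deep (chamfered), over a 10 mm wide groove along y for the noses. Origin mid-underside on the table. All are filled: punch, awl and drift, in any order.
- awl: A bystander: an awl with a bulbous wooden handle, 25 mm thick at the top, standing in one socket; its top is 108 mm above the table. Origin 6 mm above the table on its axis.
- drift: A bystander: a plain dark steel drift, a 14 mm rod without a cap, standing in one socket; its top is 102 mm above the table. Origin at its lower end on the axis, 6 mm above the table.
- trip (a joint): The punch's inner trip (hidden in the barrel), rad: 0 cocked, jumps to about 0.46 when it trips. Pressed, the nose (a 7 mm rod, lowest 6 mm tapering to a 2.4 mm point) goes in from about 4 N, 3.4 N per mm, to about 15 N at 3.2 mm: there it trips and the force drops at once to 7 to 10 N. Pressed on, the force climbs again, steeply 2 to 3 mm later. Lifted, it cocks itself again.
There are look-alikes about, which are no part of the job. Leave any pink, purple or white look-alike of the punch alone.

How it is judged:
By the outcome, as a careful person would: the job done as asked, in the order asked, and still so for the second after the job is handed in, with the robot touching nothing.
It also fails if it takes over 61 s, if anything falls off the work surface, if the arm or the gripper's body presses on something with over 40 N, if the wrist force passes 120 N, or if a joint passes its speed limit or range.

ROBOT

A 7-joint arm with a two-finger parallel gripper is mounted at the origin on the work surface. World frame = base frame: x ahead of the robot, y to its left, z up, the work surface at z = 0. Lengths are in m, angles in rad, forces in N, time in s.
With the tool pointing down it reaches from about 0.425 to 0.925 m from the base axis. Payload 6.8 kg.
Tool frame: the origin (TCP) lies at the very end of the fingers, on their centre line; the grasp point (between the pads) lies 19 mm behind it; z points along the fingers, y is the line along which they close (so a half turn about z gives the same grasp; the last joint's range is limited). The gripper opens to 85 mm and grips with 20 to 120 N. Pads are 22 mm wide; open, the fingers measure 114 mm over their backs; the gripper's body (76 mm by 85 mm) begins 54 mm behind the grasp point. The pads swing forward as they close: fully open they stand 13 mm farther back than shut.
Start: joints at [1.232, 0.477, 0.022, 1.555, -0.011, 1.109, -0.083], TCP at [0.154, -0.657, 0.231] pointing down, gripper open.
Joint ranges: [-2.96, 2.96], [-0.34, 2.1], [-1.41, 1.46], [0.24, 2.44], [-1.37, 4.51], [0.17, 1.92], [-2.96, 2.96]. Speed limits (rad/s): [2.39, 2.39, 3.14, 3.14, 3.14, 3.14, 3.14].

INTERFACE

Orientations are given as a unit quaternion [w, x, y, z].
In Python, from station import bot gives the robot as it stands. The module is installed in compiled form; this text tells all that it offers.
- The arm moves only by the shell command python3 -m jog 'ROWS' [OPENING] [FORCE]. ROWS is JSON, a list of rows, each a list of 4 numbers: the shift along the tool's x, y, z in cm, then the turn about the tool's z in rad. In form: [[x, y, z, spin], ...]. A call has 1 to 20 rows; each row is the pose to reach, as a shift and turn from the pose commanded when the call began, along the tool's axes at that moment; what a row does not reach only later rows make up. A row lasts 1/12 s, in which the tool goes at most 41.7 mm and 7.16 degrees, less where a joint would pass 70% of its speed; a pose out of reach is approached as far as the arm can. A call with a gripper value outside its range is refused whole. OPENING is the closure, from -1 (fully open) to 1 (shut), set as the call begins (- or left out, the last holds). The fingers move at their own pace and stop on an object; FORCE is the grip in N (left out, the last holds). Time passes only in rows, so rows that repeat a pose let the fingers close. It gives the time, the measured TCP pose, the force, the opening and the grip force at its end, in the units of the state.
- bot.get_obs(): the state, without advancing time (a new reading comes with each control period).
- bot.read_camera(name): name is "scene" or "side" or "wrist"; returns a dict with "pixels" (480x640x3 uint8, red, green, blue), "depth" (480x640 float32, m along the optical axis (not along the pixel's ray), 0 where there is no reading), "fovy" (degrees; the focal length in pixels is half the picture's height over the tangent of half this angle, whatever the lens; pixels are square), "cx", "cy" (the principal point, pixels), "pose" (4x4, takes a point from camera to world coordinates). Camera axes: x right, y down, z forward; pixel columns grow to the right and rows downward; lengths in m; the calibration is good to about 2 mm. A picture is of the moment at which its call begins.
- bot.hand_in(): hands the job in; it is judged then, once.
The state is a dict: "t": time; "q": joint angles; "joint_vel": joint speeds; "joint_torque": joint torques, N m; "eef_pos": TCP position; "tool_rot": TCP orientation; "contact_force": force on the tool from outside, world axes, zero at the start; "torque": the same for the moment, N m; "gripper_width": opening from 0.0 (shut) to 1.0 (fully open); "grasp_force": force on a finger pad.
Only numpy, scipy, OpenCV 4.12 (cv2) and the standard library are available. Lean on these libraries where they do the work, as an engineer would, in place of code of your own. Each camera call takes 0.05 s, during which the arm holds its last target. There are 200 camera calls.

## Working session

There is one attempt and no reset: what is moved stays moved. The work goes in short steps, Python scripts to look and compute and a shell command to move; the robot and the scene stay as the last step left them, time stands still between calls to the robot, and variables do not carry over. Pictures are saved under pics/ and viewed, at most 10 in all, crops included, and the job is handed in when it is done.

```bash
mkdir -p pics
cat > h.py <<'E'
import numpy as np, cv2
from station import bot
def K(c):
    f=240/np.tan(np.radians(c["fovy"])/2); return f
def pts(c):
    f=K(c); v,u=np.mgrid[0:480,0:640]; d=c["depth"]
    P=np.stack([(u-c["cx"])/f*d,(v-c["cy"])/f*d,d],-1)
    return P@c["pose"][:3,:3].T+c["pose"][:3,3]
def ray(c,u,v,z):
    f=K(c); r=c["pose"][:3,:3]@np.array([(u-c["cx"])/f,(v-c["cy"])/f,1]); o=c["pose"][:3,3]
    return o+r*(z-o[2])/r[2]
def save(c,n): cv2.imwrite("pics/"+n,c["pixels"][:,:,::-1]); np.savez("pics/"+n[:-4],**c)
def load(n): return {k:v for k,v in np.load("pics/"+n+".npz").items()}
E
python3 - <<'E'
from h import *
s=bot.get_obs(); print({k:np.round(v,4).tolist() for k,v in s.items()})
for n in("scene","side","wrist"):
    c=bot.read_camera(n); save(c,n+"0.png"); print(n,c["fovy"],c["cx"],c["cy"],np.round(c["pose"],3).tolist())
E
```

```text
{'t': 0.0, 'q': [1.2319, 0.4778, 0.0223, 1.5564, -0.0115, 1.1093, -0.0831], 'joint_vel': [-0.0004, 0.0007, -0.0002, 0.0002, 0.0002, -0.0007, 0.0008], 'joint_torque': [-0.0001, -59.6443, 1.6079, -28.1198, 0.0125, 0.0093, 0.0], 'eef_pos': [0.1543, -0.6565, 0.2303], 'tool_rot': [-0.0009, 0.9933, 0.1151, -0.0002], 'contact_force': [0.243, -0.4215, 0.5384], 'torque': [-0.0261, -0.0076, 0.0443], 'grasp_force': 0.0, 'gripper_width': 1.0006}
scene 55.352950136773096 321.81357152458634 233.2433947039066 [[0.824, 0.397, -0.404, 0.819], [0.566, -0.593, 0.572, -0.483], [-0.012, -0.7, -0.714, 0.677], [0.0, 0.0, 0.0, 1.0]]
side 56.515758585974915 316.79040745701406 237.36537232433886 [[0.999, 0.01, 0.034, 0.434], [-0.025, -0.463, 0.886, -0.63], [0.025, -0.886, -0.463, 0.425], [0.0, 0.0, 0.0, 1.0]]
wrist 67.37797760036003 317.1140734626194 240.92988256795797 [[0.23, -0.939, -0.257, 0.219], [-0.973, -0.223, -0.058, -0.641], [-0.002, 0.264, -0.965, 0.372], [0.0, 0.0, 0.0, 1.0]]
```

View pics/scene0.png

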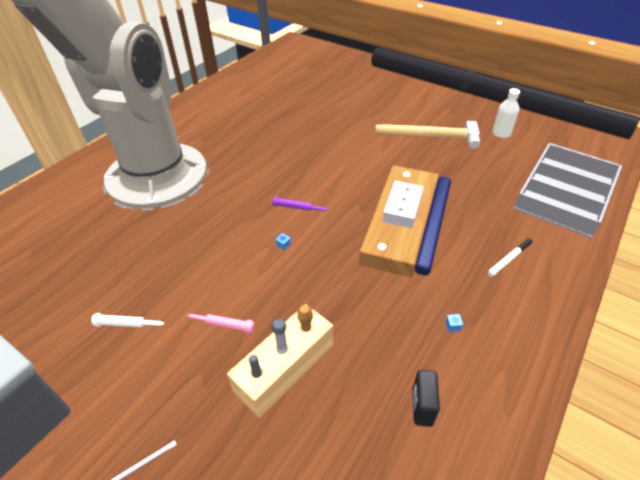

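View pics/side0.png

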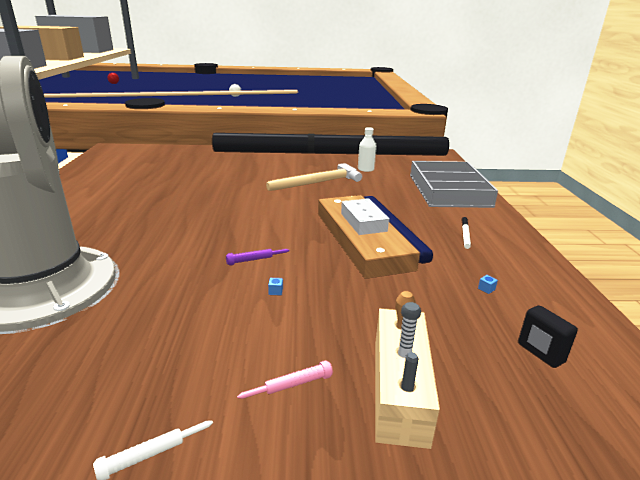

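Scene view: block at about (282,360) with three tools: awl (wooden handle) at (305,313), capped knurled tool (279,327), plain dark rod (255,362). Side view: the same at (404,300), (411,311), (410,372). Lying look-alikes: pink (220,322), white (125,320) and purple (300,205), all to be left alone. The middle tool fits the punch because it has a cap and a ringed barrel. I'll confirm it in an enlarged crop.

Run:
```python
from h import *
a=load("scene0");b=load("side0")
A=cv2.resize(a["pixels"][295:415,222:342],(390,390),interpolation=cv2.INTER_CUBIC)
B=cv2.resize(b["pixels"][285:405,350:470],(390,390),interpolation=cv2.INTER_CUBIC)
C=cv2.resize(a["pixels"][160:280,355:475],(390,390),interpolation=cv2.INTER_CUBIC)[:200]
D=cv2.resize(b["pixels"][190:290,310:440],(390,300),interpolation=cv2.INTER_CUBIC)[:200]
cv2.imwrite("pics/crop1.png",np.vstack([np.hstack([A,B]),np.hstack([C,D])])[:,:,::-1])
for n,c in(("scene",a),("side",b)):
    P=pts(c)
    # white dots on rail and plate: bright unsaturated pixels
    hsv=cv2.cvtColor(c["pixels"],cv2.COLOR_RGB2HSV)
    z=P[...,2]
    for nm,lo,hi in(("rail top",.03,.05),("plate top",.06,.075),("block top",.052,.066),("cap",.118,.135)):
        m=((z>lo)&(z<hi)&(c["depth"]>0)&(P[...,0]>.2)&(P[...,0]<1)&(abs(P[...,1])<.6)).astype(np.uint8)
        k,l,s,ce=cv2.connectedComponentsWithStats(m)
        for i in range(1,k):
            if s[i,4]>25:
                Q=P[l==i]; r=cv2.minAreaRect((Q[:,:2]*1000).astype(np.float32))
                print(n,nm,s[i,4],ce[i].round(),"med",np.median(Q,0).round(4),"rect",np.round(r[0],1),np.round(r[1],1),round(r[2],1))
```

```text
scene rail top 62 [502. 124.] med [0.6181 0.5972 0.041 ] rect [616.6 596.4] [ 7.1 30.2] 89.7
scene rail top 2322 [571. 185.] med [0.8228 0.4264 0.0389] rect [817.9 460.4] [160.2 226.9] 0.1
scene rail top 5230 [408. 223.] med [0.5891 0.1283 0.0399] rect [570.3 179.2] [135.1 284.5] 15.6
scene rail top 667 [284. 374.] med [ 0.5839 -0.2514  0.0402] rect [ 582.5 -237.2] [175.   56.6] 62.1
scene rail top 205 [422. 408.] med [ 0.7743 -0.1839  0.0403] rect [ 762.5 -171.4] [23.8 61.5] 55.8
scene rail top 741 [ 31. 429.] med [ 0.3391 -0.5099  0.0399] rect [ 338.6 -509.5] [  9.5 100. ] 3.2
scene plate top 56 [505. 114.] med [0.6174 0.5979 0.0685] rect [617.8 596.4] [ 7.2 29.6] 90.0
scene plate top 1100 [403. 201.] med [0.5581 0.1683 0.0685] rect [556.1 175. ] [ 60.  105.4] 15.6
scene plate top 1528 [280. 353.] med [ 0.5647 -0.2328  0.0608] rect [ 558.1 -224.4] [165.1  60.7] 82.1
scene plate top 45 [256. 372.] med [ 0.5551 -0.2797  0.0675] rect [ 554.3 -277.4] [13.7  6.9] 64.1
scene plate top 687 [428. 390.] med [ 0.7695 -0.1612  0.0619] rect [ 769.  -159.3] [27.6 58.6] 29.2
scene plate top 506 
[... 1504 characters left out ...]
 61.4 106. ] 16.2
side plate top 516 [552. 319.] med [ 0.7676 -0.1628  0.0617] rect [ 767.9 -160.1] [28.  58.8] 29.1
side plate top 2104 [405. 366.] med [ 0.5507 -0.2531  0.0605] rect [ 557.3 -225. ] [164.7  59.9] 82.0
side block top 30 [368. 151.] med [0.6184 0.5964 0.0606] rect [620.  596.2] [25.7  6.9] 0.2
side block top 320 [364. 221.] med [0.5496 0.1317 0.0594] rect [538.2 158.4] [ 53.5 118.1] 46.2
side block top 856 [552. 322.] med [ 0.7652 -0.1671  0.0609] rect [ 767.4 -160.7] [31.2 62.5] 30.9
side block top 4210 [404. 369.] med [ 0.5495 -0.2569  0.0599] rect [ 557.6 -224.6] [166.9  60.6] 82.0
side cap 265 [411. 310.] med [ 0.5563 -0.229   0.1252] rect [ 556.9 -225.7] [19.9 20.5] 33.5
```

View pics/crop1.png

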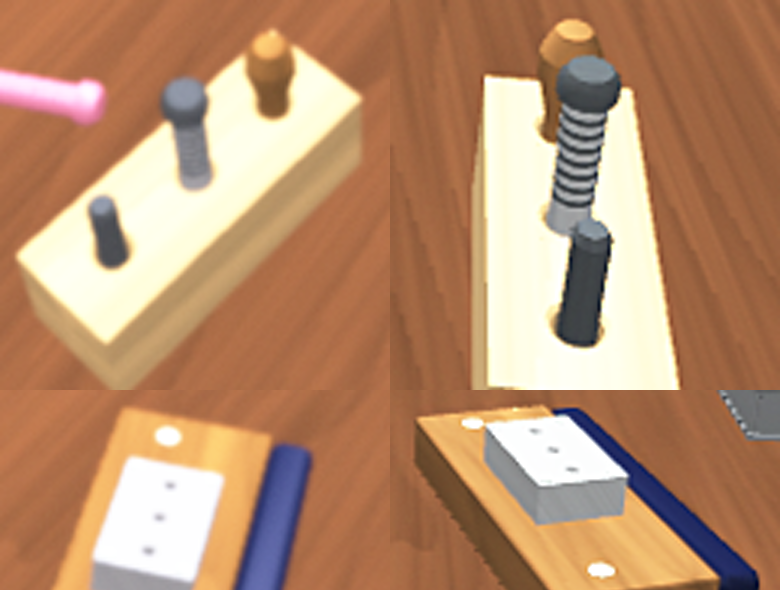

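The crop confirms it. The middle tool has the dark flat cap and ringed barrel (the punch), the one behind has a brown bulb (awl), and the one in front is a plain rod (drift). Cap height is 0.126, block top 0.060 and plate top 0.068, which match the text. The plate's three holes are clear.

```bash
cat >> h.py <<'E'
from scipy.spatial.transform import Rotation as R
def go(p,ydir=None):
    """shift in tool axes (cm) and spin so that tool y lies along world angle ydir (deg, mod 180); offset measured pose"""
    s=bot.get_obs(); q=np.array(s["tool_rot"]); M=R.from_quat(q[[1,2,3,0]]).as_matrix()
    d=M.T@(np.array(p)-s["eef_pos"])*100; sp=0
    if ydir is not None:
        cur=np.degrees(np.arctan2(M[1,1],M[0,1])); dd=(ydir-cur+90)%180-90; sp=-np.radians(dd)
    print("shift cm",d.round(2),"spin",round(sp,3),"q",np.round(s["q"],2),"tilt",np.round(M[:,2],4))
E
python3 - <<'E'
from h import *
go([.5580,-.2255,.2],-7.9)
E
```

```text
shift cm [ 49.16 -32.73   3.1 ] spin -1.202 q [ 1.23  0.48  0.02  1.56 -0.01  1.11 -0.08] tilt [-4.0e-04  1.4e-03 -1.0e+00]
```

```bash
python3 -m jog '[[3,-2,0.2,-0.08],[6,-4,0.4,-0.16],[9,-6,0.6,-0.24],[12,-8,0.8,-0.32],[15,-10,1,-0.4],[18.5,-12.3,1.2,-0.48],[22,-14.6,1.4,-0.56],[25.5,-17,1.6,-0.64],[29,-19.3,1.8,-0.72],[32.5,-21.6,2,-0.8],[36,-24,2.2,-0.88],[39.5,-26.3,2.5,-0.96],[42.5,-28.3,2.7,-1.04],[45.5,-30.3,2.9,-1.12],[47.5,-31.6,3,-1.2],[49.2,-32.7,3.1,-1.2],[49.2,-32.7,3.1,-1.2],[49.2,-32.7,3.1,-1.2],[49.2,-32.7,3.1,-1.2]]' -1
python3 - <<'E'
from h import *
c=bot.read_camera("wrist"); save(c,"w1.png"); go([.5580,-.2255,.2],-7.9)
P=pts(c); z=P[...,2]
m=((z>.118)&(z<.135)&(c["depth"]>0)).astype(np.uint8)
k,l,s,ce=cv2.connectedComponentsWithStats(m)
for i in range(1,k):
    if s[i,4]>80:
        Q=P[l==i]; print(s[i],ce[i].round(1),np.median(Q,0).round(4),cv2.minAreaRect((Q[:,:2]*1000).astype(np.float32)), ray(c,*ce[i],.127).round(4))
E
```

```text
t: 1.73
eef_pos: [0.5578, -0.2272, 0.2]
tool_rot: [-0.0, 0.755, 0.655, -0.001]
contact_force: [-0.5, -0.1, -0.1]
gripper_width: 0.997
grasp_force: 0.0
shift cm [0.23 0.01 0.01] spin -0.004 q [ 0.6   0.42 -0.41  1.74  0.19  1.02 -0.03] tilt [-1.e-03 -8.e-04 -1.e+00]
[302 228  34  35 899] [318.5 245.5] [ 0.5587 -0.2223  0.1253] ((558.5016479492188, -223.7777099609375), (21.21270179748535, 21.348670959472656), 58.95329666137695) [ 0.5588 -0.2218  0.127 ]
```

View pics/w1.png

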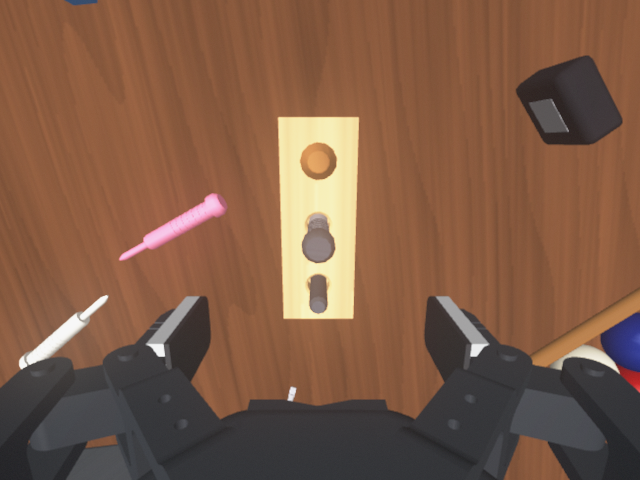

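Wrist view shows the punch cap at (318,245), awl at (318,160) and drift at (318,295). The fingers straddle the block's short side. All three views agree on about (0.558, -0.2247). I'll descend now.

```bash
python3 -m jog '[[0.25,0,2,0],[0.25,0,4.5,0],[0.25,0,7,0],[0.25,0,9.5,0],[0.25,0,11.5,0],[0.25,0,12.7,0],[0.25,0,13.1,0],[0.25,0,13.1,0],[0.25,0,13.1,0],[0.25,0,13.1,0]]' -1
python3 -m jog '[[0,0,0,0],[0,0,0,0],[0,0,0,0],[0,0,0,0],[0,0,0,0],[0,0,0,0],[0,0,0,0],[0,0,0,0],[0,0,0,0],[0,0,0,0]]' 1 60
python3 -c "
from h import *
go([.558,-.2247,.069],-7.9)"
```

```text
t: 2.62
eef_pos: [0.5599, -0.2243, 0.0708]
tool_rot: [0.001, 0.755, 0.656, 0.001]
contact_force: [1.3, 0.7, -0.0]
gripper_width: 1.002
grasp_force: 0.0
t: 3.45
eef_pos: [0.5587, -0.2237, 0.0691]
tool_rot: [-0.0, 0.755, 0.656, -0.0]
contact_force: [-0.0, -0.5, -1.0]
gripper_width: 0.169
grasp_force: 61.9
shift cm [-0.11 -0.06  0.01] spin -0.002 q [ 0.55  0.58 -0.37  1.84  0.28  0.77 -0.1 ] tilt [-4.e-04  1.e-04 -1.e+00]
```

```bash
python3 -m jog '[[0,0,-0.5,0],[0,0,-1.2,0],[0,0,-2.2,0],[0,0,-4,0],[0,0,-6,0],[0,0,-8,0],[0,0,-9,0],[0,0,-9,0],[0,0,-9,0]]'
python3 -c "
from h import *
save(bot.read_camera('side'),'s2.png');save(bot.read_camera('scene'),'c2.png')
a=cv2.imread('pics/s2.png')[170:400,300:500];b=cv2.imread('pics/c2.png')[220:420,190:370]
cv2.imwrite('pics/crop2.png',np.hstack([cv2.resize(x,(400,460)) for x in(a,b)]))
go([.556,.175,.155],15.6)"
```

```text
t: 4.2
eef_pos: [0.5591, -0.2239, 0.1598]
tool_rot: [0.001, 0.755, 0.656, 0.0]
contact_force: [-0.8, -0.3, -2.8]
gripper_width: 0.168
grasp_force: 62.0
shift cm [39.44 -5.77  0.34] spin -0.412 q [ 0.58  0.47 -0.4   1.78  0.22  0.94 -0.05] tilt [-1.8e-03  5.0e-04 -1.0e+00]
```

View pics/crop2.png

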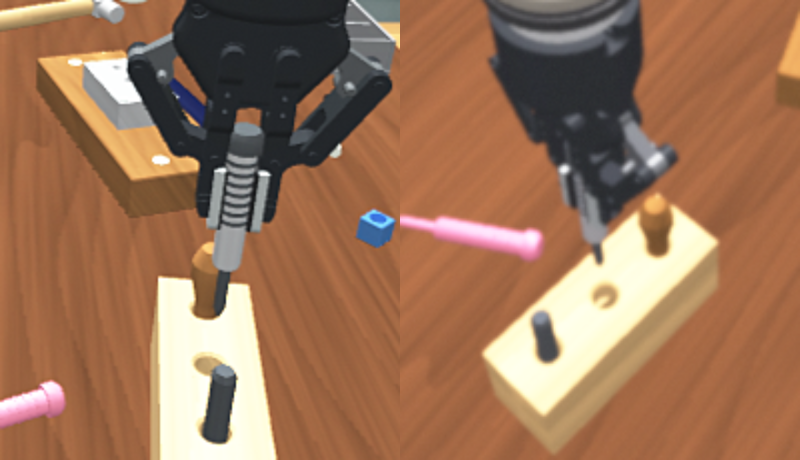

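The side crop shows the punch hanging from the pads, with its nose tip at crop (219,312) above the emptied socket (208,365). The other two tools are undisturbed. I'll lift clear of the awl, then go over the plate.

```bash
python3 -m jog '[[0,0,-2,0],[0,0,-4,0],[2,-0.3,-5,-0.03],[5,-0.7,-5,-0.06],[8,-1.2,-5,-0.1],[11.5,-1.7,-5,-0.14],[15,-2.2,-5,-0.18],[18.5,-2.7,-5,-0.22],[22,-3.2,-5,-0.26],[25.5,-3.7,-5,-0.3],[29,-4.2,-4,-0.33],[32.5,-4.8,-3,-0.36],[35.5,-5.2,-2,-0.39],[38,-5.6,-1,-0.41],[39.4,-5.8,0.3,-0.41],[39.4,-5.8,0.3,-0.41],[39.4,-5.8,0.3,-0.41],[39.4,-5.8,0.3,-0.41]]'
python3 - <<'E'
from h import *
go([.556,.175,.155],15.6)
for n in("scene0","side0"):
    c=load(n); P=pts(c); g=cv2.cvtColor(c["pixels"],cv2.COLOR_RGB2GRAY).astype(float)
    (u0,v0)=(403,203) if n=="scene0" else (364,214)
    hsv=cv2.cvtColor(c["pixels"],cv2.COLOR_RGB2HSV)
    # plate-top: project grid, darkness map
    m=np.zeros(g.shape,np.uint8)
    for v in range(v0-25,v0+26):
        for u in range(u0-25,u0+26):
            w=ray(c,u,v,.068)-[.556,.175,.068]; t=np.radians(15.6); x=w[0]*np.cos(t)+w[1]*np.sin(t); y=-w[0]*np.sin(t)+w[1]*np.cos(t)
            if abs(x)<.022 and abs(y)<.044: m[v,u]=1
    ref=np.median(g[m>0]); d=np.clip(ref-10-g,0,None)*m
    k,l,s,ce=cv2.connectedComponentsWithStats((d>0).astype(np.uint8))
    for i in range(1,k):
        if s[i,4]>=4:
            vv,uu=np.nonzero(l==i); w=d[vv,uu]; u=(uu*w).sum()/w.sum(); v=(vv*w).sum()/w.sum(); print(n,s[i,4],round(u,2),round(v,2),ray(c,u,v,.068).round(4))
save(bot.read_camera('side'),'s3.png');save(bot.read_camera('scene'),'c3.png')
a=cv2.imread('pics/s3.png')[90:250,290:430];b=cv2.imread('pics/c3.png')[100:260,340:480]
cv2.imwrite('pics/crop3.png',np.hstack([cv2.resize(x,(400,457),interpolation=cv2.INTER_CUBIC) for x in(a,b)]))
E
```

```text
t: 5.8
eef_pos: [0.5563, 0.1735, 0.1557]
tool_rot: [-0.0, 0.606, 0.796, -0.001]
contact_force: [0.3, 0.1, -1.9]
gripper_width: 0.168
grasp_force: 62.1
shift cm [0.16 0.02 0.07] spin -0.003 q [ 0.05  0.48 -0.6   1.82  0.33  0.95 -0.42] tilt [-0.0012 -0.001  -1.    ]
scene0 10 406.92 188.92 [0.5476 0.2075 0.068 ]
scene0 11 403.58 198.74 [0.556  0.1765 0.068 ]
scene0 13 400.26 209.01 [0.5646 0.1457 0.068 ]
side0 8 357.72 203.23 [0.5469 0.2053 0.068 ]
side0 10 364.02 209.55 [0.5561 0.174  0.068 ]
side0 10 370.24 216.06 [0.5644 0.1437 0.068 ]
```

View pics/crop3.png

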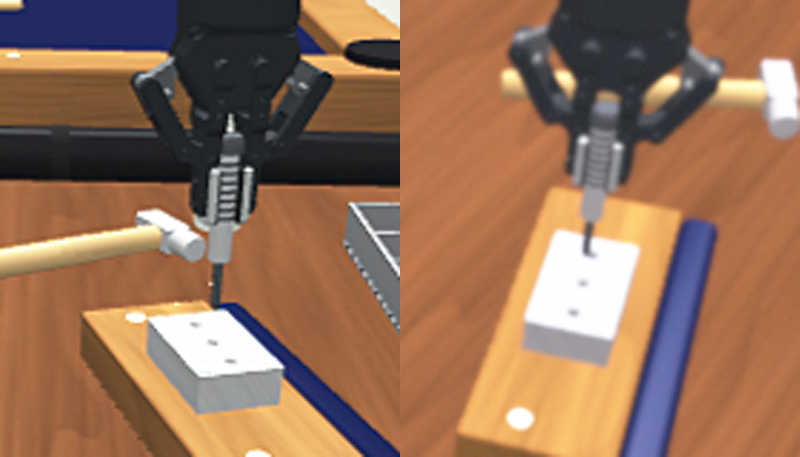

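Crop3: the tip is at about side (365.6,197.1) and scene (405.5,188.6), hanging above the plate. The middle hole is at side (364.0,209.5) and scene (403.6,198.7). I'll fit the punch axis from both views.

```bash
cat >> h.py <<'E'
def axis(cs,xy,z0,z1,zq,rad=.02):
    """axis line of the held punch from per-row silhouette centres in two views: intersect the two view planes"""
    N=[];D=[]
    for c in cs:
        P=pts(c); m=(P[...,2]>z0)&(P[...,2]<z1)&(np.hypot(P[...,0]-xy[0],P[...,1]-xy[1])<rad)&(c["depth"]>0)
        rows=[(np.nonzero(m[v])[0].mean(),v,m[v].sum()) for v in range(480) if m[v].sum()>1]
        r=np.array(rows); k=np.polyfit(r[:,1],r[:,0],1); e=r[:,0]-np.polyval(k,r[:,1])
        f=K(c); A=c["pose"][:3,:3]; o=c["pose"][:3,3]
        d=[A@[(np.polyval(k,v)-c["cx"])/f,(v-c["cy"])/f,1] for v in(r[0,1],r[-1,1])]
        n=np.cross(*d); n/=np.linalg.norm(n); N.append(n);D.append(n@o)
        print("rows",r[0].round(1),r[-1].round(1),"rms",e.std().round(2),"at tip z:",ray(c,np.polyval(k,r[-1,1]+.5),r[-1,1]+.5,zq).round(4))
    N=np.array(N);D=np.array(D)
    for z in(zq,zq+.1): print("axis at",round(z,3),np.linalg.solve(N[:,:2],D-N[:,2]*z).round(4))
E
python3 - <<'E'
from h import *
axis([load("c3"),load("s3")],(.5563,.1735),.085,.15,.0926)
axis([load("c2"),load("s2")],(.559,-.2239),.09,.15,.097)
E
```

```text
rows [407.4 169.    7. ] [404. 189.   3.] rms 0.17 at tip z: [0.5543 0.1747 0.0926]
rows [365.5 171.    4. ] [364.5 198.    2. ] rms 0.28 at tip z: [0.5548 0.1714 0.0926]
axis at 0.093 [0.555 0.173]
axis at 0.193 [0.5549 0.1754]
rows [274.7 318.    3. ] [279.5 335.    2. ] rms 0.43 at tip z: [ 0.558  -0.2243  0.097 ]
rows [408. 290.   2.] [408.5 327.    2. ] rms 1.29 at tip z: [ 0.5586 -0.2246  0.097 ]
axis at 0.097 [ 0.5585 -0.2248]
axis at 0.197 [ 0.5539 -0.2246]
```

```bash
python3 -m jog '[[0.17,0.17,0.5,0],[0.17,0.17,1,0],[0.17,0.17,1.5,0],[0.17,0.17,1.9,0],[0.17,0.17,1.9,0],[0.17,0.17,1.9,0],[0.17,0.17,1.9,0],[0.17,0.17,1.9,0]]'
python3 - <<'E'
from h import *
go([.556,.175,.135],15.6)
cs=[bot.read_camera(n) for n in("scene","side")]; save(cs[0],"c4.png");save(cs[1],"s4.png")
s=bot.get_obs(); print(s["eef_pos"],s["contact_force"])
axis(cs,s["eef_pos"][:2],.0715,.13,s["eef_pos"][2]-.063)
a=cs[1]["pixels"][185:235,335:395];b=cs[0]["pixels"][170:220,375:435]
cv2.imwrite('pics/crop4.png',np.hstack([cv2.resize(x,(400,333),interpolation=cv2.INTER_CUBIC) for x in(a,b)])[:,:,::-1])
E
```

```text
t: 6.57
eef_pos: [0.5578, 0.1767, 0.1375]
tool_rot: [0.0, 0.605, 0.796, 0.0]
contact_force: [0.1, -0.6, -1.2]
gripper_width: 0.168
grasp_force: 62.1
shift cm [-0.11 -0.22  0.25] spin -0.002 q [ 0.04  0.5  -0.59  1.83  0.35  0.91 -0.44] tilt [ 5.e-04  2.e-04 -1.e+00]
[0.55782039 0.17665013 0.13755159] [-0.34688688  0.23581762 -2.1974153 ]
rows [406.7 177.    7. ] [404.5 195.    2. ] rms 0.22 at tip z: [0.5554 0.1789 0.0746]
rows [366.5 181.    8. ] [364.5 206.    2. ] rms 0.22 at tip z: [0.5562 0.174  0.0746]
axis at 0.075 [0.5565 0.176 ]
axis at 0.175 [0.5567 0.1752]
```

View pics/crop4.png

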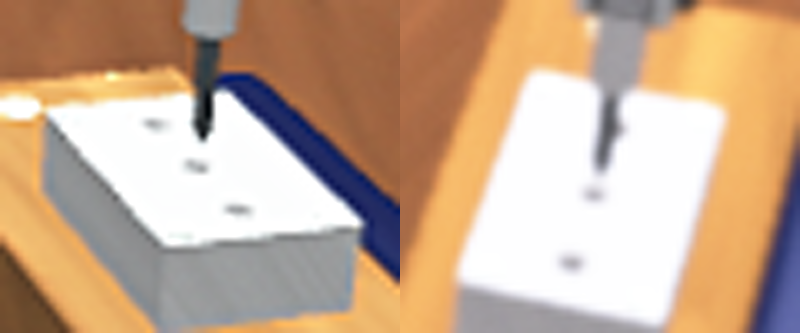

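Crop4: the tip is about 6 mm above the plate, at side (365.0,205.2) and scene (404.6,195.0), just behind the middle hole at side (364.0,209.5) and scene (403.6,198.7). I'll triangulate both.

Run:
```python
from h import *
a=load("c4");b=load("s4")
def tri(u1,u2):
    A=np.zeros((3,3));y=np.zeros(3)
    for c,(u,v) in((a,u1),(b,u2)):
        o=c["pose"][:3,3]; d=ray(c,u,v,0)-o; d/=np.linalg.norm(d); M=np.eye(3)-np.outer(d,d); A+=M;y+=M@o
    return np.linalg.solve(A,y).round(4)
print("tip",tri((404.65,195.),(364.95,205.2)),"hole",tri((403.58,198.74),(364.02,209.55)))
for z in(.073,.075): print(ray(a,404.65,195,z).round(4),ray(b,364.95,205.2,z).round(4))
```

```text
tip [0.5571 0.1772 0.0767] hole [0.5561 0.1767 0.0673]
[0.5546 0.1824 0.073 ] [0.5588 0.1841 0.073 ]
[0.5555 0.1802 0.075 ] [0.5581 0.1794 0.075 ]
```

```bash
python3 -m jog '[[-0.06,-0.1,0,0],[-0.06,-0.1,0.3,0],[-0.06,-0.1,0.5,0],[-0.06,-0.1,0.6,0],[-0.06,-0.1,0.7,0],[-0.06,-0.1,0.7,0],[-0.06,-0.1,0.7,0],[-0.06,-0.1,0.7,0]]'; python3 -m jog '[[0,0,0.05,0],[0,0,0.1,0],[0,0,0.15,0],[0,0,0.15,0],[0,0,0.15,0]]'; python3 -c "
from h import *
go([.556,.1752,.131],15.6)"
```

```text
t: 7.33
eef_pos: [0.5569, 0.1758, 0.1303]
tool_rot: [0.0, 0.606, 0.796, 0.0]
contact_force: [0.2, 0.9, -1.9]
gripper_width: 0.168
grasp_force: 62.1
t: 7.75
eef_pos: [0.5568, 0.1757, 0.1288]
tool_rot: [0.0, 0.606, 0.796, -0.0]
contact_force: [-0.6, 0.4, -2.7]
gripper_width: 0.166
grasp_force: 62.1
shift cm [-0.02 -0.09 -0.22] spin -0.002 q [ 0.04  0.51 -0.59  1.84  0.35  0.9  -0.45] tilt [-1.e-04 -1.e-04 -1.e+00]
```

```bash
for i in 1 2; do :; done; python3 -m jog '[[0,0,0.05,0],[0,0,0.1,0],[0,0,0.15,0],[0,0,0.15,0],[0,0,0.15,0]]'; python3 -m jog '[[0,0,0.05,0],[0,0,0.1,0],[0,0,0.15,0],[0,0,0.15,0],[0,0,0.15,0]]'
```

```text
t: 8.17
eef_pos: [0.5568, 0.1757, 0.1273]
tool_rot: [0.0, 0.606, 0.796, -0.0]
contact_force: [-0.2, -1.1, -2.6]
gripper_width: 0.166
grasp_force: 62.1
t: 8.58
eef_pos: [0.5568, 0.1757, 0.1257]
tool_rot: [-0.0, 0.606, 0.796, -0.0]
contact_force: [-0.1, 0.4, -1.6]
gripper_width: 0.167
grasp_force: 62.1
```

```bash
python3 -m jog '[[0,0,0.05,0],[0,0,0.1,0],[0,0,0.15,0],[0,0,0.15,0],[0,0,0.15,0]]'|grep -E 'eef|force'; python3 -m jog '[[0,0,0.05,0],[0,0,0.1,0],[0,0,0.1,0],[0,0,0.1,0]]'|grep -E 'eef|force'
```

```text
eef_pos: [0.5568, 0.1757, 0.1242]
contact_force: [1.0, 0.1, -1.9]
grasp_force: 62.1
eef_pos: [0.5568, 0.1757, 0.1232]
contact_force: [0.1, -0.5, -1.5]
grasp_force: 62.1
```

```bash
python3 -m jog '[[0,0,0.05,0],[0,0,0.1,0],[0,0,0.1,0],[0,0,0.1,0]]'|grep -E 'eef|force'
```

```text
eef_pos: [0.5568, 0.1757, 0.1223]
contact_force: [-0.2, -0.4, -2.2]
grasp_force: 62.1
```

```bash
python3 -m jog '[[0,0,0.05,0],[0,0,0.1,0],[0,0,0.15,0],[0,0,0.15,0]]'|grep -E 'eef|contact'; python3 -m jog '[[0,0,0,0]]'|grep contact
```

```text
eef_pos: [0.5568, 0.1757, 0.1207]
contact_force: [0.4, 0.0, -2.2]
contact_force: [-0.5, 0.3, -2.1]
```

```bash
python3 -m jog '[[0,0,0.05,0],[0,0,0.1,0],[0,0,0.15,0],[0,0,0.15,0]]'|grep -E 'eef|contact'; python3 -m jog '[[0,0,0,0]]'|grep contact
```

```text
eef_pos: [0.5568, 0.1757, 0.1192]
contact_force: [-0.5, 0.8, -1.7]
contact_force: [0.4, -0.2, -2.8]
```

```bash
python3 -m jog '[[0,0,0.05,0],[0,0,0.1,0],[0,0,0.15,0],[0,0,0.15,0]]'|grep -E 'eef|contact'; python3 -m jog '[[0,0,0,0]]'|grep contact
```

```text
eef_pos: [0.5568, 0.1757, 0.1177]
contact_force: [-0.6, -0.9, -1.4]
contact_force: [-0.1, -0.0, -2.1]
```

```bash
python3 -m jog '[[0,0,0.05,0],[0,0,0.1,0],[0,0,0.1,0]]'|grep -E 'eef|contact';python3 -m jog '[[0,0,0.05,0],[0,0,0.1,0],[0,0,0.1,0]]'|grep -E 'eef|contact'
```

```text
eef_pos: [0.5568, 0.1757, 0.1167]
contact_force: [-0.0, 0.1, -1.9]
eef_pos: [0.5568, 0.1757, 0.1157]
contact_force: [-0.1, 0.2, -1.7]
```

```bash
python3 -m jog '[[0,0,0.05,0],[0,0,0.1,0],[0,0,0.1,0]]'|grep -E 'eef|contact'
```

```text
eef_pos: [0.5568, 0.1757, 0.1147]
contact_force: [-0.3, 0.2, -2.4]
```

```bash
python3 -m jog '[[0,0,0.05,0],[0,0,0.1,0],[0,0,0.1,0]]'|grep -E 'eef|contact'
```

```text
eef_pos: [0.5568, 0.1756, 0.1137]
contact_force: [0.4, -0.8, -1.6]
```

```bash
python3 -m jog '[[0,0,0.05,0],[0,0,0.1,0],[0,0,0.1,0]]'|grep -E 'eef|contact'
```

```text
eef_pos: [0.5568, 0.1757, 0.1127]
contact_force: [0.5, -0.2, -1.1]
```

```bash
python3 -m jog '[[0,0,0.05,0],[0,0,0.1,0],[0,0,0.1,0]]'|grep -E 'eef|contact'
```

```text
eef_pos: [0.5568, 0.1757, 0.1117]
contact_force: [-0.5, -0.1, -2.6]
```

```bash
python3 -m jog '[[0,0,0.05,0],[0,0,0.1,0],[0,0,0.1,0]]'|grep -E 'eef|contact'
```

```text
eef_pos: [0.557, 0.1758, 0.1109]
contact_force: [0.7, -0.0, 0.2]
```

```bash
python3 -m jog '[[0,0,0.03,0],[0,0,0.05,0],[0,0,0.05,0]]'|grep -E 'eef|contact'; python3 -c "
from h import *
print(bot.get_obs()['contact_force'])"
```

```text
eef_pos: [0.557, 0.1759, 0.1106]
contact_force: [-0.5, -0.1, 2.1]
[-0.5250116  -0.12069787  2.1278045 ]
```

```bash
python3 -m jog '[[0,0,0.03,0],[0,0,0.05,0],[0,0,0.05,0]]'|grep -E 'eef|contact'
```

```text
eef_pos: [0.5571, 0.1758, 0.1101]
contact_force: [-1.0, 0.9, 2.1]
```

```bash
for k in a; do python3 -m jog '[[0,0,0.03,0],[0,0,0.05,0],[0,0,0.05,0]]'|grep -E 'eef|contact'; done; python3 -m jog '[[0,0,0.03,0],[0,0,0.05,0],[0,0,0.05,0]]'|grep -E 'eef|contact'; python3 -m jog '[[0,0,0.03,0],[0,0,0.05,0],[0,0,0.05,0]]'|grep -E 'eef|contact'
```

```text
eef_pos: [0.5571, 0.1758, 0.1096]
contact_force: [-1.5, -0.4, 3.8]
eef_pos: [0.5571, 0.1758, 0.1091]
contact_force: [-1.9, -0.3, 5.5]
eef_pos: [0.5572, 0.1759, 0.1087]
contact_force: [-0.4, 0.1, 7.7]
```

```bash
python3 -m jog '[[0,0,0.03,0],[0,0,0.05,0],[0,0,0.05,0]]'|grep -E 'eef|contact'
```

```text
eef_pos: [0.5573, 0.1759, 0.1083]
contact_force: [-1.0, -0.1, 8.0]
```

Net force is about 10 N and rising at the expected rate. I'll use finer steps from here.

```bash
python3 -m jog '[[0,0,0.03,0],[0,0,0.04,0],[0,0,0.04,0]]'|grep -E 'eef|contact'
```

```text
eef_pos: [0.5573, 0.1759, 0.1081]
contact_force: [-1.4, -0.6, 8.8]
```

```bash
python3 -m jog '[[0,0,0.02,0],[0,0,0.04,0],[0,0,0.04,0]]'|grep -E 'eef|contact'
```

```text
eef_pos: [0.5574, 0.176, 0.1078]
contact_force: [-1.0, -1.4, 9.6]
```

```bash
python3 -m jog '[[0,0,0.02,0],[0,0,0.04,0],[0,0,0.04,0]]'|grep -E 'eef|contact'
```

```text
eef_pos: [0.5574, 0.176, 0.1075]
contact_force: [-1.3, -0.7, 10.2]
```

```bash
python3 -m jog '[[0,0,0.02,0],[0,0,0.04,0],[0,0,0.04,0]]'|grep -E 'eef|contact'
```

```text
eef_pos: [0.5575, 0.176, 0.1072]
contact_force: [-0.9, 0.1, 11.2]
```

```bash
python3 -m jog '[[0,0,0.02,0],[0,0,0.04,0],[0,0,0.04,0]]'|grep -E 'eef|contact'
```

```text
eef_pos: [0.5576, 0.176, 0.1069]
contact_force: [-1.6, -0.6, 11.0]
```

```bash
python3 -m jog '[[0,0,0.02,0],[0,0,0.03,0],[0,0,0.03,0]]'|grep -E 'eef|contact'
```

```text
eef_pos: [0.5576, 0.1761, 0.1067]
contact_force: [-2.2, -1.4, 12.4]
```

```bash
python3 -m jog '[[0,0,0.02,0],[0,0,0.04,0],[0,0,0.04,0]]'|grep -E 'eef|contact'
```

```text
eef_pos: [0.5576, 0.1761, 0.1064]
contact_force: [-1.1, -0.9, 13.0]
```

```bash
python3 -m jog '[[0,0,0.02,0],[0,0,0.03,0],[0,0,0.03,0]]'|grep -E 'eef|contact'
```

```text
eef_pos: [0.5577, 0.1761, 0.1062]
contact_force: [-1.7, -1.4, 14.1]
```

```bash
python3 -m jog '[[0,0,0.01,0],[0,0,0.02,0],[0,0,0.02,0]]'|grep -E 'eef|contact'
```

```text
eef_pos: [0.5577, 0.1761, 0.106]
contact_force: [-2.7, -0.2, 14.0]
```

```bash
python3 -m jog '[[0,0,0.01,0],[0,0,0.02,0],[0,0,0.02,0]]'|grep -E 'eef|contact'
```

```text
eef_pos: [0.5575, 0.1761, 0.1056]
contact_force: [-1.8, -1.0, 6.3]
```

It snapped: the force fell from about 16 N to 8 N net. I'll ease off straight up.

```bash
python3 -m jog '[[0,0,-0.2,0],[0,0,-0.4,0],[0,0,-0.7,0],[0,0,-1,0],[0,0,-1.4,0],[0,0,-1.8,0],[0,0,-2.2,0],[0,0,-2.7,0],[0,0,-3.3,0],[0,0,-4,0],[0,0,-5.5,0],[0,0,-7.5,0],[0,0,-9.3,0],[0,0,-9.3,0],[0,0,-9.3,0],[0,0,-9.3,0]]'
python3 - <<'E'
from h import *
go([.5587,-.2237,.2],-7.9)
cs=[bot.read_camera(n) for n in("scene","side")]; s=bot.get_obs(); z=s["eef_pos"][2]-.063; print(s["eef_pos"])
axis(cs,s["eef_pos"][:2],z-.006,z+.054,z)
E
```

```text
t: 18.0
eef_pos: [0.5564, 0.1753, 0.1968]
tool_rot: [-0.0, 0.606, 0.796, -0.0]
contact_force: [-0.6, -0.2, -2.5]
gripper_width: 0.17
grasp_force: 62.1
shift cm [-38.52 -10.42  -0.29] spin 0.408 q [ 0.07  0.43 -0.62  1.78  0.29  1.02 -0.39] tilt [-7.e-04 -6.e-04 -1.e+00]
[0.55612752 0.17523019 0.19621209]
rows [409.5 152.    6. ] [406.5 172.    2. ] rms 0.2 at tip z: [0.5541 0.1768 0.1332]
rows [368. 151.   2.] [366. 177.   3.] rms 0.15 at tip z: [0.5553 0.1782 0.1332]
axis at 0.133 [0.5548 0.1749]
axis at 0.233 [0.5549 0.1757]
```

```bash
python3 -m jog '[[-1.5,-0.4,-0.3,0.02],[-4,-1.1,-0.3,0.05],[-7,-1.9,-0.3,0.08],[-10.5,-2.8,-0.3,0.12],[-14,-3.8,-0.3,0.16],[-17.5,-4.7,-0.3,0.2],[-21,-5.7,-0.3,0.24],[-24.5,-6.6,-0.3,0.28],[-28,-7.6,-0.3,0.32],[-31,-8.4,-0.3,0.35],[-34,-9.2,-0.3,0.38],[-36.5,-9.9,-0.3,0.41],[-38,-10.3,-0.3,0.41],[-38.5,-10.4,-0.3,0.41],[-38.5,-10.4,-0.3,0.41],[-38.5,-10.4,-0.3,0.41],[-38.5,-10.4,-0.3,0.41],[-38.5,-10.4,-0.3,0.41]]'
python3 - <<'E'
from h import *
go([.5587,-.2237,.17],-7.9)
E
```

```text
t: 19.6
eef_pos: [0.5596, -0.2211, 0.2004]
tool_rot: [-0.0, 0.754, 0.657, 0.0]
contact_force: [0.6, 0.1, -2.5]
gripper_width: 0.172
grasp_force: 62.1
shift cm [-0.27 -0.05  3.04] spin 0.001 q [ 0.59  0.42 -0.42  1.75  0.2   1.02 -0.03] tilt [-0.e+00  7.e-04 -1.e+00]
```

```bash
python3 -m jog '[[-0.2,-0.05,2,0],[-0.2,-0.05,4,0],[-0.2,-0.05,5.5,0],[-0.2,-0.05,6.2,0],[-0.2,-0.05,6.2,0],[-0.2,-0.05,6.2,0],[-0.2,-0.05,6.2,0],[-0.2,-0.05,6.2,0]]'
python3 - <<'E'
from h import *
go([.5587,-.2237,.0691],-7.9)
cs=[bot.read_camera(n) for n in("scene","side")]; save(cs[0],"c5.png"); save(cs[1],"s5.png"); s=bot.get_obs(); z=s["eef_pos"][2]-.063; print(s["eef_pos"])
a=cs[1]["pixels"][280:400,350:470];b=cs[0]["pixels"][295:415,222:342]
cv2.imwrite('pics/crop5.png',np.hstack([cv2.resize(x,(400,400),interpolation=cv2.INTER_CUBIC) for x in(a,b)])[:,:,::-1])
E
```

```text
t: 20.27
eef_pos: [0.5594, -0.225, 0.1397]
tool_rot: [0.001, 0.755, 0.656, 0.001]
contact_force: [0.6, 0.8, -1.8]
gripper_width: 0.166
grasp_force: 62.2
shift cm [ 0.12 -0.1   7.06] spin -0.002 q [ 0.58  0.49 -0.4   1.8   0.24  0.9  -0.06] tilt [ 2.e-03 -7.e-04 -1.e+00]
[ 0.55915396 -0.22509035  0.13937541]
```

View pics/crop5.png

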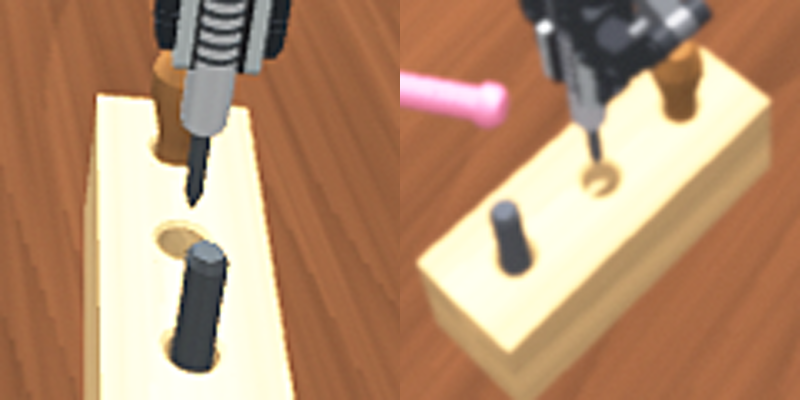

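Crop5: the tip is at crop (193,205) in the side view and (597,160) in the scene view, over the empty socket at (180,238) and (601,178). The awl and drift are in place. I'll go down, correcting back to the recorded grasp pose.

```bash
python3 -m jog '[[0.1,-0.08,1,0],[0.1,-0.08,2.5,0],[0.1,-0.08,3.7,0],[0.1,-0.08,4.3,0],[0.1,-0.08,4.3,0],[0.1,-0.08,4.3,0],[0.1,-0.08,4.3,0],[0.1,-0.08,4.3,0]]'
python3 -c "
from h import *
go([.5587,-.2237,.0691],-7.9)"
```

```text
t: 21.03
eef_pos: [0.5581, -0.224, 0.096]
tool_rot: [0.0, 0.755, 0.656, 0.0]
contact_force: [0.3, 1.0, -1.6]
gripper_width: 0.171
grasp_force: 62.1
shift cm [0.04 0.05 2.69] spin -0.002 q [ 0.57  0.54 -0.38  1.83  0.27  0.82 -0.09] tilt [ 6.e-04 -3.e-04 -1.e+00]
```

```bash
python3 -m jog '[[0.03,0.04,0.3,0],[0.03,0.04,0.6,0],[0.03,0.04,0.8,0],[0.03,0.04,1,0],[0.03,0.04,1.2,0],[0.03,0.04,1.2,0],[0.03,0.04,1.2,0]]'
python3 -c "
from h import *
go([.5587,-.2237,.0691],-7.9)"
```

```text
t: 21.62
eef_pos: [0.5582, -0.2236, 0.0832]
tool_rot: [-0.0, 0.755, 0.656, -0.0]
contact_force: [-0.3, -0.1, -1.4]
gripper_width: 0.165
grasp_force: 62.1
shift cm [-0.    0.05  1.41] spin -0.002 q [ 0.56  0.56 -0.38  1.83  0.28  0.8  -0.1 ] tilt [-3.e-04  1.e-04 -1.e+00]
```

```bash
python3 -m jog '[[0,0.03,0.3,0],[0,0.03,0.6,0],[0,0.03,0.9,0],[0,0.03,1.1,0],[0,0.03,1.25,0],[0,0.03,1.35,0],[0,0.03,1.35,0],[0,0.03,1.35,0]]'
```

```text
t: 22.28
eef_pos: [0.5587, -0.2237, 0.0699]
tool_rot: [0.0, 0.755, 0.656, 0.0]
contact_force: [0.1, 0.0, -0.8]
gripper_width: 0.173
grasp_force: 62.1
```

```bash
python3 -m jog '[[0,0,0.06,0],[0,0,0.06,0],[0,0,0.06,0]]' | grep -E 'eef|contact'; python3 -m jog '[[0,0,0,0],[0,0,0,0],[0,0,0,0],[0,0,0,0],[0,0,0,0],[0,0,0,0],[0,0,0,0],[0,0,0,0],[0,0,0,0],[0,0,0,0]]' -1; python3 -m jog '[[0,0,-1,0],[0,0,-2.5,0],[0,0,-5,0],[0,0,-8,0],[0,0,-11,0],[0,0,-14,0],[0,0,-15,0],[0,0,-15,0],[0,0,-15,0],[0,0,-15,0],[0,0,-15,0],[0,0,-15,0]]'
python3 - <<'E'
from h import *
cs=[bot.read_camera(n) for n in("scene","side","wrist")]
a=cs[1]["pixels"][280:400,350:470];b=cs[0]["pixels"][295:415,222:342];w=cs[2]["pixels"][80:400,160:480]
cv2.imwrite('pics/crop6.png',np.hstack([cv2.resize(x,(266,266),interpolation=cv2.INTER_CUBIC) for x in(a,b,w)])[:,:,::-1])
for c in cs:
    P=pts(c); m=(abs(P[...,0]-.558)<.02)&(abs(P[...,1]+.2245)<.02)&(P[...,2]>.118)&(P[...,2]<.135); print(np.median(P[m],0).round(4),m.sum())
E
```

```text
eef_pos: [0.5587, -0.2237, 0.0694]
contact_force: [-0.4, 0.3, -1.5]
t: 23.37
eef_pos: [0.5586, -0.2237, 0.0693]
tool_rot: [-0.0, 0.755, 0.656, 0.0]
contact_force: [0.2, 0.4, 0.1]
gripper_width: 0.999
grasp_force: 0.0
t: 24.37
eef_pos: [0.5578, -0.2235, 0.2178]
tool_rot: [-0.001, 0.755, 0.656, -0.001]
contact_force: [-0.2, 0.4, 0.5]
gripper_width: 0.999
grasp_force: 0.0
[ 0.5599 -0.2263  0.1259] 183
[ 0.556  -0.2294  0.1253] 261
[ 0.5585 -0.2223  0.1253] 776
```

View pics/crop6.png

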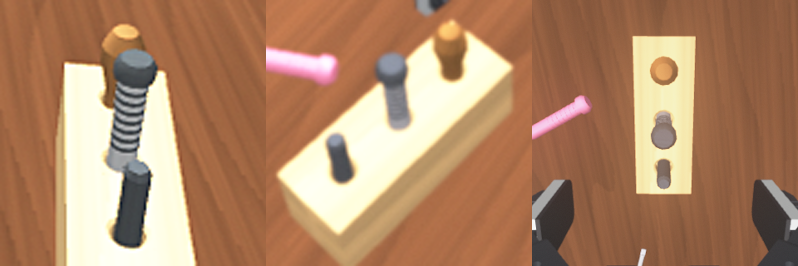

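The picture shows the punch upright and fully seated in its middle socket. Its cap height of 0.125–0.126 is the same as at the start, the awl and drift are untouched, and the gripper is clear.

```bash
python3 -c "
from station import bot
print(bot.hand_in())"
```

```text
the job is handed in; nothing more can be done
None
```

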